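Unclip the guard cover and set the level thumbwheel

ROBOT

A 6-joint arm with a two-finger parallel gripper is mounted at the origin on the work surface. World frame = base frame: x ahead of the robot, y to its left, z up, the work surface at z = 0. Lengths are in m, angles in degrees, forces in N, time in s.
With the tool pointing down it reaches from about 0.325 to 0.775 m from the base axis. Payload 5.5 kg.
Tool frame: the origin (TCP) lies at the very end of the fingers, on their centre line; the grasp point (between the pads) lies 19 mm behind it; z points along the fingers, y is the line along which they close (so a half turn about z gives the same grasp; the last joint's range is limited). The gripper opens to 88 mm and grips with 3 to 60 N. Pads are 20 mm wide; open, the fingers measure 115 mm over their backs; the gripper's body (75 mm by 178 mm) begins 61 mm behind the grasp point.
Start: joints at [65.735, 5.22, 70.514, -0, 104.267, -3.249], TCP at [0.215, 0.56, 0.223] pointing down, gripper open.
Joint ranges: [-164.24, 164.24], [-49.07, 125.15], [9.68, 141.18], [-86.29, 266.29], [3.28, 154.24], [-151.56, 151.56]. Speed limits (degrees/s): [147.25, 147.25, 172.46, 180, 180, 180].

INTERFACE

Orientations are given as [roll, pitch, yaw] about the fixed x, y, z axes, in that order (R = Rz(yaw) Ry(pitch) Rx(roll)).
In Python, from station import * gives the robot as it stands.
- The arm moves only by the tool step_arm, never from a script. Its argument "targets" is a list of rows, each a list of 7 numbers: the opening, from 0 (shut) to 1 (fully open), then the shift along the tool's x, y, z in mm, then the turn, a rotation vector about the tool's x, y, z in degrees. A call has 1 to 5 rows; each row shifts and turns the commanded pose from where the row before left it, along the tool's axes as they then stand; what a row does not reach is not made up. A row lasts 1/10 s, in which the tool goes at most 50 mm and 8.59 degrees, less where a joint would pass 70% of its speed; a pose out of reach is approached as far as the arm can. A call is refused whole if a number of a shift passes 50 or a number of a turn 8.59, either way. A call with a gripper value outside its range is refused whole. The fingers move at their own pace and stop on an object; "force" is the grip in N (left out, the last holds). Time passes only in rows, so rows that do not move let the fingers close. It gives the time, the measured TCP pose, the force, the opening and the grip force at its end, in the units of the state.
- read_state(): the state, without advancing time (a new reading comes with each control period).
- grab_frame(name): name is "scene" or "side" or "wrist"; returns (picture, depth): 384x512x3 uint8, blue, green, red; 384x512 float32, m along the optical axis (not along the pixel's ray), 0 where there is no reading.
- get_calibration(name): a dict with "mtx" (3x3 intrinsics, pixels), "world_to_cam" (4x4, takes a point from world to camera coordinates); the wrist camera has in their place "T_tool_cam" (4x4, takes a point from camera to tool coordinates, whose origin is the TCP and whose axes are the flange's). Camera axes: x right, y down, z forward; pixel columns grow to the right and rows downward; lengths in m; the calibration is good to about 2 mm. A picture is of the moment at which its call begins: read the wrist's pose just before it. get_calibration takes no time and is no camera call.
- sign_off(): hands the job in; it is judged then, once.
Trained networks look in the newest picture that a camera, given by its name, has taken for a name from the list of things; names that differ only in an ending like _2 or _b are one class to them, and where a whole thing is asked for, a point or a joint stands for the part that bears it (a point fixed in the world has none). Each returns a list of dicts, best first, with "score" (0 to 1); they miss things now and then, are a little off and sometimes report something else, mostly with a low value. They report only what shows in the picture. A call takes as long as a camera call. They do not tell look-alikes from the thing itself.
- find_in(query, camera): "position" ([column, row] in pixels, amid what is visible of it).
The state is a dict: "time_s": time; "qpos": joint angles; "qd": joint speeds; "effort": joint torques, N m; "eef_pos": TCP position; "tool_rot": TCP orientation; "ft_force": force on the tool from outside, world axes, zero at the start; "torque": the same for the moment, N m; "finger_gap": finger opening in m; "finger_force": force on a finger pad.
Only numpy, scipy, OpenCV 4.12 (cv2) and the standard library are available. Lean on these libraries where they do the work, as an engineer would, in place of code of your own. Each camera call takes 0.05 s, during which the arm holds its last target. There are 200 camera calls.

TASK

Squeeze the two snap tabs of the grey guard cover on the bench console, lift the cover off and set it down gently, upright, in the tray that holds no spool. Then roll the thumbwheel that was under it until the pointer in the window stands between the two arms of the fork-shaped marker, and let go. Do not bump the lamp or shift the bottle, the mug, the jar or the spool.

Things in the scene. Friction and masses are not known exactly. Their poses are not given: they have to be found in the camera images.
- console: Fixed grey bench console, 220 (its x) by 240 (y) by 80 mm high; origin at the centre of its underside, z up; x points away from the robot at yaw 0. On its flat top: the covered wheel slot along x at y = +40 mm; a window 134 by 50 mm, 6 mm high, along x at y = -70 mm. A fixed black knob, 22 mm wide, 12 mm high, stands at x = -85, y = +100 mm.
- wheel_top (a point): Topmost point of the thumbwheel, at console x = 0, y = +40, z = 94 mm; axes as the console's. The wheel is a ribbed black disc, 80 mm in diameter, 16 mm thick, axle along the console's y, 40 mm below this point; only its top 14 mm shows, through a slot 66 mm long (x), 21 mm wide. Turned by friction of a fingertip pressed lightly on it: 1 N at the rim; no spring, stays where left.
- thumbwheel (a joint): Angle of the wheel, rad, 0 to 3.1; it grows as the wheel's top is rolled towards the console's +x. The pointer moves 32 mm per rad. The wheel always starts with the pointer short of the marker, on its -x side.
- pointer (a joint): Place of the pointer (black bar, 4 mm wide along x, 26 mm long) in the window, m, 0 to 0.1 along the console's +x; 0 is at console x = -50 mm, so its x = pointer - 0.05. Geared to the wheel: pointer = 0.032 x wheel angle. It cannot be touched.
- marker (a joint): Place of the fork-shaped dark steel marker under the same window, m, same scale and zero as the pointer; its two arms (6 mm wide) leave a gap 14 mm wide along x, centred on this value. It cannot be moved. The pointer is right when entirely inside the gap: |pointer - marker| under 5 mm.
- pointer_at (a point): Middle of the pointer, in the window at console y = -70, z = 80 mm; axes as the console's.
- marker_at (a point): Middle of the marker's gap, at console y = -70, z = 80 mm; axes as the console's.
- cover_mid (a point): Centre of the loose grey guard cover, half-way up (27.5 mm above its underside, which stands on the panel over the wheel); axes as the console's while clipped on, z up. 100 mm (x) by 60 mm (y), body 28 mm high, about 150 g. Two snap tabs stand up from it to 55 mm above the underside. It cannot be lifted until both tabs are squeezed; then it lifts straight up, held by the tabs.
- panel_mid (a point): Point on the console's panel (z = 80 mm) below wheel_top; axes as the console's. From it, two aluminium catch lips (52 mm long, tops 10.5 mm above the panel) stand 32 to 44 mm to either side along y, and 5 mm high ribs from 53 to 58 mm before and behind along x. They locate the cover with 1.5 mm of play.
- tab_l_mid (a point): Middle of the outer face of the snap tab on the cover's +y side, 42 mm above the cover's underside. An upright plate 44 mm long (x), 5 mm thick, free to grip from 30 to 55 mm above the underside. 58 mm over both tabs' outer faces; each presses in 8 mm to its stop (then 42 mm over both) with about 5 N and springs back. Hooks at the feet (71 mm over both) catch under the lips.
- tab_r_mid (a point): The same for the snap tab on the cover's -y side.
- tray: The empty blue tray, fixed, 190 (x) by 170 (y) by 22 mm high, walls 4 mm, floor 4 mm thick; origin at the centre of its underside, z up. To the left or to the right of the console.
- full_tray: The tray that holds the spool, same size, fixed, on the other side of the console.
- spool: Black spool, 90 mm in diameter and 55 mm high, standing in the full tray; origin at the centre of its underside. Leave it.
- bottle: White bottle with a blue cap, 60 mm in diameter and 170 mm high, standing beyond the console, left or right; origin at the centre of its underside. Leave it.
- lamp: Fixed bench lamp: base 70 mm in diameter, upright post 16 mm in diameter and 410 mm high, with a small arm and shade 70 mm wide reaching 145 mm away along its +x at 390 to 440 mm height; origin under the post. Beyond the console, on the side where the bottle is not. Keep clear of it.
- mug: White mug, 76 mm in diameter and 90 mm high, before the console, left or right; origin at the centre of its underside. Leave it.
- jar: Amber jar with a black lid, 66 mm in diameter and 70 mm high, before the console on the other side from the mug; origin at the centre of its underside. Leave it.
Mind the look-alikes: they are no part of the job. Leave any blue, green or purple look-alike of the part that bears cover_mid alone.

How it is judged:
By the outcome, as a careful person would: the job done as asked, in the order asked, and still so for the second after the job is handed in, with the robot touching nothing.
It also fails if it takes over 58 s, if anything falls off the work surface, if the arm or the gripper's body presses on something with over 40 N, if the wrist force passes 120 N, or if a joint passes its speed limit or range.

## Working session

There is one attempt and no reset: what is moved stays moved. The work goes in short steps, Python scripts to look and compute and a tool call to move; the robot and the scene stay as the last step left them, time stands still between calls to the robot, and variables do not carry over. Pictures are saved under pics/ and viewed, at most 10 in all, crops included, and the job is handed in when it is done.

Besides the shell and the picture viewer there is one more tool, called after ">>>" in YAML: its name, and indented under it one key for each argument. step_arm: Moves the arm, as the interface text tells. Its arguments: {"type":"object","properties":{"targets":{"type":"array"},"force":{"type":"number"}},"required":["targets"]}

```bash
mkdir -p pics
cat > h.py <<'E'
from station import *
import numpy as np, cv2
from scipy.spatial.transform import Rotation as R
def cam(n,st=None):
    c=get_calibration(n); K=np.array(c["mtx"])
    if n=="wrist":
        st=st or read_state(); T=np.eye(4); T[:3,:3]=R.from_euler('xyz',st["tool_rot"],degrees=True).as_matrix(); T[:3,3]=st["eef_pos"]
        return K,T@np.array(c["T_tool_cam"])
    return K,np.linalg.inv(np.array(c["world_to_cam"]))
def px2w(K,T,d,u,v,z=None):
    if z is None:
        p=d[max(0,int(v)-2):int(v)+3,max(0,int(u)-2):int(u)+3]; p=p[p>0]; zz=np.median(p) if p.size else np.nan
        return (T@np.r_[np.linalg.inv(K)@[u,v,1]*zz,1])[:3]
    r=T[:3,:3]@np.linalg.inv(K)@[u,v,1]; o=T[:3,3]; return o+r*(z-o[2])/r[2]
def cloud(K,T,d):
    v,u=np.mgrid[:d.shape[0],:d.shape[1]]
    c=np.stack([(u-K[0,2])/K[0,0]*d,(v-K[1,2])/K[1,1]*d,d],-1)
    P=c@T[:3,:3].T+T[:3,3]; P[d<=0]=np.nan; return P
E
python3 - <<'E'
from h import *
np.set_printoptions(precision=3,suppress=True)
ims=[]
for n in("scene","side"):
    im,d=grab_frame(n);K,T=cam(n);ims.append(im);cv2.imwrite(f"{n}.png",im);np.save(n,d)
    print(n,T[:3,3],T[:3,2])
    for q in["console","cover_mid","tray","full_tray","spool","bottle","lamp","mug","jar","tab_l_mid","tab_r_mid","marker_at","pointer_at"]:
        for r in find_in(q,n)[:3]:
            u,v=r["position"];print(q,round(r["score"],2),np.round([u,v]),px2w(K,T,d,u,v))
cv2.imwrite("pics/a.png",cv2.resize(np.vstack(ims),(800,1200))[:600]);
cv2.imwrite("pics/scene.png",cv2.resize(ims[0],(800,600)));cv2.imwrite("pics/side.png",cv2.resize(ims[1],(800,600)))
s=read_state();print(s)
E
```

```text
scene [1.344 0.249 1.137] [-0.592 -0.19  -0.784]
console 0.7 [254. 200.] [0.57  0.013 0.078]
cover_mid 0.92 [185. 193.] [ 0.56  -0.196  0.025]
cover_mid 0.82 [279. 183.] [0.516 0.066 0.107]
cover_mid 0.75 [215. 252.] [ 0.737 -0.041  0.053]
tray 0.86 [396. 235.] [0.519 0.398 0.003]
full_tray 0.73 [137. 177.] [ 0.53  -0.362  0.006]
full_tray 0.33 [394. 235.] [0.521 0.394 0.003]
spool 0.92 [129. 162.] [ 0.52  -0.382  0.058]
bottle 0.7 [154. 224.] [ 0.734 -0.199  0.108]
lamp 0.86 [333. 218.] [0.51  0.223 0.002]
mug 0.96 [340. 158.] [0.322 0.203 0.043]
mug 0.52 [136. 176.] [ 0.528 -0.365  0.008]
jar 0.73 [202. 139.] [ 0.373 -0.211  0.056]
tab_l_mid 0.78 [216. 260.] [ 0.742 -0.038  0.025]
tab_l_mid 0.5 [287. 181.] [0.515 0.089 0.123]
tab_r_mid 0.67 [176. 195.] [ 0.566 -0.222  0.015]
tab_r_mid 0.65 [266. 173.] [0.467 0.017 0.079]
tab_r_mid 0.5 [367. 303.] [0.75  0.351 0.021]
marker_at 0.59 [236. 183.] [ 0.527 -0.052  0.081]
side [ 0.435 -0.669  0.851] [ 0.084  0.655 -0.751]
console 0.74 [247. 205.] [ 0.503 -0.039  0.08 ]
cover_mid 0.88 [324. 215.] [ 0.721 -0.063  0.026]
cover_mid 0.88 [272.
[... 623 characters left out ...]

tab_l_mid 0.46 [242. 163.] [0.504 0.083 0.124]
tab_r_mid 0.61 [242. 162.] [0.506 0.082 0.129]
tab_r_mid 0.55 [243. 178.] [0.501 0.029 0.117]
tab_r_mid 0.52 [318. 217.] [ 0.696 -0.078  0.04 ]
marker_at 0.65 [271. 374.] [ 0.499 -0.45   0.002]
{'time_s': 1.4, 'qpos': array([ 65.737,   5.22 ,  70.513,  -0.001, 104.267,  -3.249]), 'qd': array([ 0.001, -0.009, -0.038, -0.054,  0.045, -0.075]), 'effort': array([  0.   , -44.619, -40.65 ,   0.07 ,   0.02 ,  -0.   ]), 'eef_pos': array([0.215, 0.56 , 0.223]), 'tool_rot': array([-180.   ,    0.001,  158.985]), 'ft_force': array([-0.659,  0.052,  0.51 ]), 'torque': array([-0.066,  0.007,  0.031]), 'finger_force': 0.0, 'finger_gap': 0.08793836430679774}
```

View pics/scene.png

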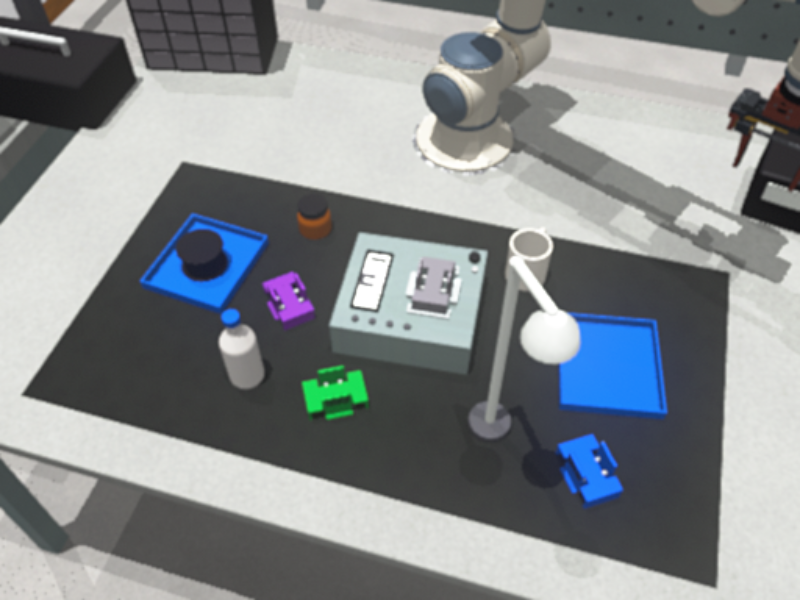

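View pics/side.png

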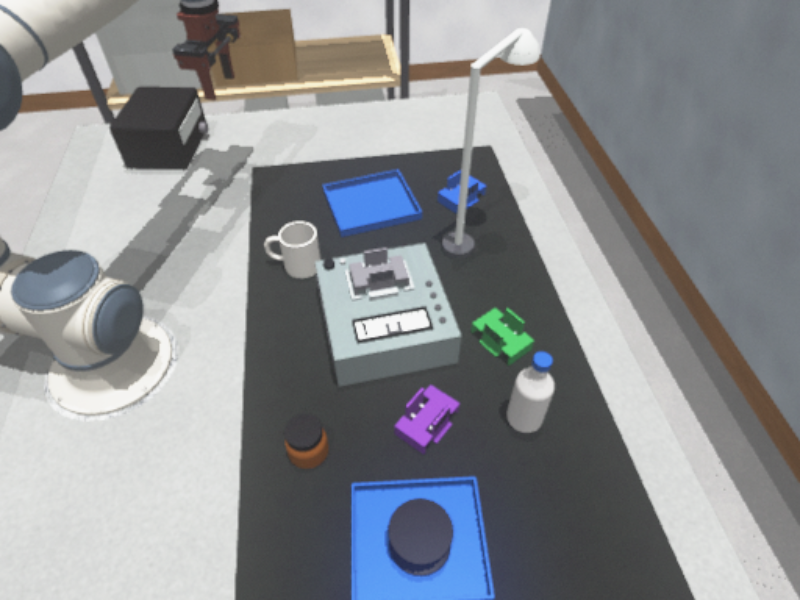

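Grey cover sits on the console (scene picture 435,283; side 378,272). The look-alikes are purple (288,297), green (335,392) and blue (590,468), all loose on the mat; only the grey one is clipped over the console slot. The empty tray is on the +y side (610,362), with the lamp (490,420) beyond the console near it and the mug (530,255) in front.

Run:
```python
from h import *
np.set_printoptions(precision=3,suppress=True)
A=[];C=[]
for n in("scene","side"):
    K,T=cam(n);d=np.load(n+".npy");P=cloud(K,T,d).reshape(-1,3);im=cv2.imread(n+".png").reshape(-1,3)
    ok=np.isfinite(P[:,0]);A.append(P[ok]);C.append(im[ok])
    for (u,v) in ([(490,420),(550,338)] if n=="scene" else [(459,243),(520,48)]):print(n,"lamp",px2w(K,T,d,u*.64,v*.64))
    q=P[ok];m=(abs(q[:,2]-.08)<.004)&(abs(q[:,0]-.52)<.2)&(abs(q[:,1])<.2)
    r=cv2.minAreaRect((q[m][:,:2]*1000).astype(np.float32));print(n,"console",r)
    b=im[ok].astype(int);t=(b[:,0]>120)&(b[:,0]-b[:,2]>100)&(b[:,1]<190)&(q[:,2]<.03)&(q[:,1]>.25)&(q[:,0]<.64)
    r=cv2.minAreaRect((q[t][:,:2]*1000).astype(np.float32));print("tray",r)
    m=(q[:,2]>.09)&(q[:,2]<.115)&(abs(q[:,0]-.52)<.09)&(abs(q[:,1]-.05)<.06)
    print("cover",m.sum(),cv2.minAreaRect((q[m][:,:2]*1000).astype(np.float32)),np.percentile(q[m],[2,98],axis=0))
    m=(q[:,2]>.118)&(q[:,2]<.15)&(abs(q[:,0]-.52)<.09)&(abs(q[:,1]-.05)<.06)
    print("tabs",m.sum(),np.percentile(q[m],[2,50,98],axis=0))
    m=(q[:,2]>.15)&(q[:,2]<.37)&(q[:,0]>.55)&(q[:,1]>.05)&(q[:,1]<.4);print("post",m.sum(),np.median(q[m],axis=0))
    m=(q[:,2]>.385)&(q[:,2]<.45)&(q[:,0]>.3)&(q[:,1]>.05)&(q[:,1]<.5);print("shade",m.sum(),np.percentile(q[m],[2,50,98],axis=0))
K,T=cam("scene");im=cv2.imread("scene.png");s=cv2.imread("side.png")
cv2.imwrite("pics/crop.png",np.hstack([cv2.resize(im[140:250,205:325],(400,367),interpolation=2),cv2.resize(s[140:250,190:310],(400,367),interpolation=2)]))
```

```text
scene lamp [0.697 0.208 0.024]
scene lamp [0.804 0.265 0.419]
scene console ((513.1785278320312, 2.4449462890625), (268.6943664550781, 494.7197265625), 18.636816024780273)
tray ((519.4624633789062, 382.96307373046875), (199.04806518554688, 178.86390686035156), 10.108847618103027)
cover 679 ((502.85540771484375, 59.91801452636719), (105.96253967285156, 87.38265991210938), 5.129642009735107) [[0.454 0.021 0.09 ]
 [0.554 0.099 0.112]]
tabs 81 [[0.481 0.031 0.119]
 [0.507 0.037 0.132]
 [0.528 0.09  0.137]]
post 451 [0.696 0.207 0.274]
shade 1386 [[0.694 0.203 0.39 ]
 [0.791 0.257 0.415]
 [0.815 0.295 0.434]]
side lamp [0.69  0.197 0.022]
side lamp [0.774 0.241 0.413]
side console ((508.2410583496094, 44.59528350830078), (370.8928527832031, 309.3597412109375), 0.19981874525547028)
tray ((524.5556030273438, 379.1502685546875), (202.85836791992188, 179.21405029296875), 11.204986572265625)
cover 556 ((500.9962158203125, 57.68754959106445), (100.493408203125, 87.370849609375), 4.869590759277344) [[0.451 0.018 0.09 ]
 [0.55  0.087 0.114]]
tabs 169 [[0.479 0.027 0.119]
 [0.501 0.037 0.128]
 [0.524 0.087 0.136]]
post 383 [0.686 0.199 0.273]
shade 621 [[0.682 0.197 0.389]
 [0.763 0.238 0.412]
 [0.805 0.263 0.434]]
```

View pics/crop.png

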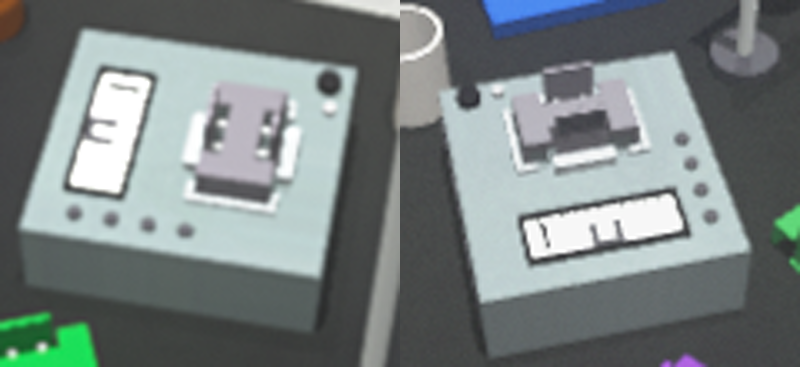

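Crop confirms it: the grey guard cover (left crop 242,140; right 575,110) is the one clipped over the slot. In the window the fork marker is at about (605,232) in the right crop, the pointer left of it at (545,235). Moving over now.

>>> step_arm:
  targets:
    - [1,0,0,-20,0,0,-8.5]
    - [1,0,0,-20,0,0,-8.5]
    - [1,0,0,-20,0,0,-8.5]
    - [1,-20,-44,0,0,0,0]
    - [1,-20,-44,0,0,0,0]

```text
time_s: 1.9
eef_pos: [0.2621, 0.4754, 0.2827]
tool_rot: [180.0, 0.0, -175.4]
ft_force: [1.0, 0.0, 0.5]
finger_gap: 0.088
finger_force: 0.0
```

>>> step_arm:
  targets:
    - [1,-20,-44,0,0,0,0]
    - [1,-20,-44,0,0,0,0]
    - [1,-20,-44,0,0,0,0]
    - [1,-20,-44,0,0,0,0]
    - [1,-20,-44,0,0,0,0]

```text
time_s: 2.4
eef_pos: [0.3793, 0.2622, 0.2829]
tool_rot: [180.0, 0.0, -175.5]
ft_force: [0.7, -0.5, -0.2]
finger_gap: 0.088
finger_force: 0.0
```

>>> step_arm:
  targets:
    - [1,-20,-44,0,0,0,0]
    - [1,-20,-44,0,0,0,0]
    - [1,-20,-44,0,0,0,0]
    - [1,-20,-44,0,0,0,0]
    - [1,-20,-44,0,0,0,0]

```text
time_s: 2.9
eef_pos: [0.4963, 0.0505, 0.283]
tool_rot: [180.0, 0.1, -175.5]
ft_force: [0.4, 1.3, 0.3]
finger_gap: 0.088
finger_force: 0.0
```

Run:
```python
from h import *
np.set_printoptions(precision=4,suppress=True)
s=read_state();print(s["time_s"],s["eef_pos"],s["tool_rot"],s["qpos"])
im,d=grab_frame("wrist");K,T=cam("wrist",s);np.save("w1",d);cv2.imwrite("w1.png",im);cv2.imwrite("pics/w1.png",cv2.resize(im,(800,600)))
print(T)
P=cloud(K,T,d);q=P.reshape(-1,3);q=q[np.isfinite(q[:,0])]
for lo,hi in((.074,.084),(.088,.0925),(.102,.114),(.125,.14)):
    m=(q[:,2]>lo)&(q[:,2]<hi);r=cv2.minAreaRect((q[m][:,:2]*1000).astype(np.float32)) if m.sum()>5 else 0
    print(lo,m.sum(),np.median(q[m],0),r,np.percentile(q[m],[1,99],axis=0))
for n in["cover_mid","tab_l_mid","tab_r_mid","pointer_at","marker_at"]:
    for r in find_in(n,"wrist")[:2]:print(n,round(r["score"],2),r["position"],px2w(K,T,d,*r["position"]))
```

```text
2.9 [0.4963 0.0505 0.283 ] [ 179.9914    0.0541 -175.5207] [  1.8984  -9.1469  78.3966   0.0118 110.6966 -92.5768]
[[-0.0782  0.9568  0.2801  0.4188]
 [ 0.9969  0.075   0.0221  0.0455]
 [ 0.0002  0.281  -0.9597  0.4454]
 [ 0.      0.      0.      1.    ]]
0.074 24310 [0.4797 0.0098 0.0806] ((459.7192077636719, 71.70734405517578), (303.6388854980469, 353.0824279785156), 5.559762954711914) [[ 0.3262 -0.101   0.0773]
 [ 0.6118  0.2228  0.0832]]
0.088 1746 [0.4101 0.1152 0.0907] ((453.287841796875, 83.66287231445312), (143.4642333984375, 379.5546875), 26.49529266357422) [[ 0.3191 -0.03    0.0881]
 [ 0.5293  0.24    0.0924]]
0.102 2997 [0.4963 0.0601 0.1084] ((501.9500732421875, 60.03659439086914), (99.99519348144531, 59.92988204956055), 4.95031213760376) [[0.4518 0.0287 0.1041]
 [0.5513 0.0912 0.1105]]
0.125 505 [0.5055 0.0844 0.1351] ((589.0972900390625, 111.73775482177734), (266.61212158203125, 69.95135498046875), 30.61395263671875) [[0.4781 0.0295 0.1252]
 [0.6899 0.2066 0.1395]]
cover_mid 0.95 [83.0, 182.6] [ 0.547  -0.2008  0.0284]
cover_mid 0.91 [195.7, 276.4] [ 0.6938 -0.0298  0.0282]
tab_l_mid 0.89 [282.3, 177.4] [0.4944 0.0839 0.1205]
tab_r_mid 0.85 [64.6, 194.7] [ 0.5632 -0.2209  0.0424]
tab_r_mid 0.62 [182.9, 269.6] [ 0.6838 -0.0513  0.0266]
marker_at 0.73 [171.4, 170.3] [ 0.5046 -0.0538  0.0847]
```

View pics/w1.png

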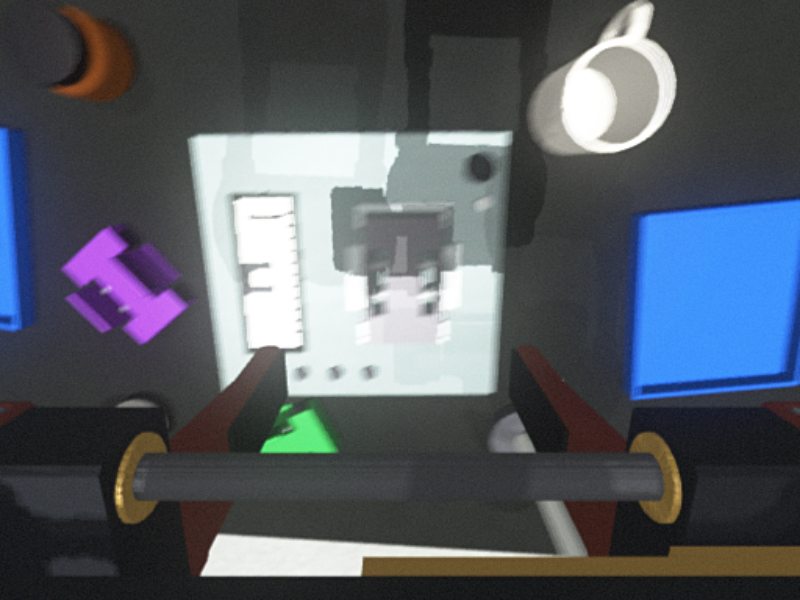

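>>> step_arm:
  targets:
    - [1,-6.5,8.5,20,0,0,-0.5]
    - [1,0,0,45,0,0,0]
    - [1,0,0,45,0,0,0]
    - [1,0,0,30,0,0,0]
    - [1,0,0,10,0,0,0]

```text
time_s: 3.7
eef_pos: [0.4992, 0.063, 0.1289]
tool_rot: [180.0, -0.3, -174.9]
ft_force: [-0.1, 0.2, -0.4]
finger_gap: 0.0879
finger_force: 0.0
```

>>> step_arm:
  targets:
    - [1,0,0,10,0,0,0]
    - [1,0,0,0,0,0,0]
    - [1,0,0,0,0,0,0]

```text
time_s: 4.0
eef_pos: [0.5023, 0.0618, 0.1246]
tool_rot: [-180.0, 0.2, -175.0]
ft_force: [-0.6, 0.4, 0.8]
finger_gap: 0.088
finger_force: 0.0
```

>>> step_arm:
  targets:
    - [1,0,-1.5,12,0,0,0]
    - [1,0,0,0,0,0,0]
    - [0.6,0,0,0,0,0,0]
    - [0.4,0,0,0,0,0,0]
    - [0,0,0,0,0,0,0]
  force: 22

```text
time_s: 4.5
eef_pos: [0.5018, 0.0599, 0.1109]
tool_rot: [180.0, 0.0, -175.0]
ft_force: [0.3, -0.6, -0.7]
finger_gap: 0.0672
finger_force: 0.0
```

>>> step_arm:
  targets:
    - [0,0,0,0,0,0,0]
    - [0,0,0,0,0,0,0]
    - [0,0,0,0,0,0,0]
    - [0,0,0,0,0,0,0]
    - [0,0,0,0,0,0,0]

```text
time_s: 5.0
eef_pos: [0.5019, 0.0599, 0.1112]
tool_rot: [-180.0, 0.1, -175.0]
ft_force: [-0.1, -0.5, 3.5]
finger_gap: 0.0403
finger_force: 22.0
```

>>> step_arm:
  targets:
    - [0,0,0,-4,0,0,0]
    - [0,0,0,-6,0,0,0]
    - [0,0,0,-10,0,0,0]
    - [0,0,0,-20,0,0,0]
    - [0,0,0,-20,0,0,0]

```text
time_s: 5.5
eef_pos: [0.5014, 0.06, 0.1714]
tool_rot: [180.0, -0.1, -175.0]
ft_force: [0.2, 0.2, -1.1]
finger_gap: 0.0405
finger_force: 22.0
```

Run:
```python
from h import *
np.set_printoptions(precision=4,suppress=True)
s=read_state();print(s["time_s"],s["eef_pos"],s["tool_rot"],s["finger_gap"],s["ft_force"])
im,d=grab_frame("wrist");K,T=cam("wrist",s)
P=cloud(K,T,d);q=P.reshape(-1,3);b=im.reshape(-1,3).astype(int)
t=(b[:,0]>110)&(b[:,0]-b[:,2]>90)&(b[:,1]<190)&(q[:,2]<.03)&(q[:,1]>.22)&(q[:,0]<.64)
if t.sum()>9:print("tray",cv2.minAreaRect((q[t][:,:2]*1000).astype(np.float32)),np.percentile(q[t],[1,99],axis=0))
c,_=grab_frame("side");cv2.imwrite("pics/lift.png",np.hstack([cv2.resize(im,(400,300)),cv2.resize(c[60:250,150:400],(400,300))]))
```

```text
5.5 [0.5014 0.06   0.1714] [ 179.9917   -0.0517 -175.0125] 0.04048605461173906 [ 0.2064  0.2344 -1.0927]
tray ((526.60205078125, 339.7563781738281), (187.70379638671875, 90.98775482177734), 10.575366020202637) [[0.4378 0.2841 0.0028]
 [0.6176 0.3868 0.0233]]
```

View pics/lift.png

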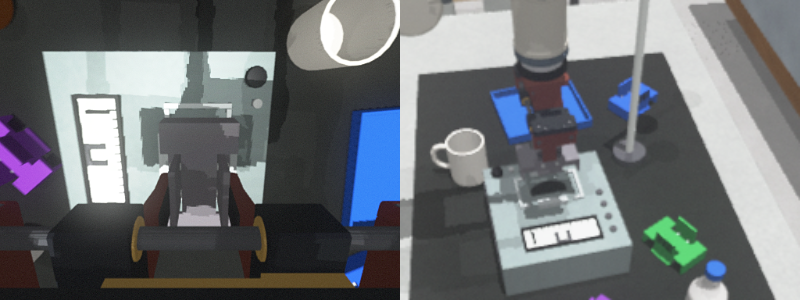

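Cover is held by the tabs and clear of the console (left panel: 200,140; right panel: the slot and wheel show at 548,187). The tray is free, so I carry it there.

>>> step_arm:
  targets:
    - [0,-4,25,-5,0,0,0]
    - [0,-6,45,0,0,0,0]
    - [0,-7,45,0,0,0,0]
    - [0,-7,45,0,0,0,0]
    - [0,-7,45,0,0,0,0]

```text
time_s: 6.1
eef_pos: [0.5144, 0.2686, 0.1746]
tool_rot: [-180.0, -0.1, -175.0]
ft_force: [0.5, 0.2, -1.3]
finger_gap: 0.0404
finger_force: 22.0
```

>>> step_arm:
  targets:
    - [0,-7,45,0,0,0,0]
    - [0,-6,45,0,0,0,0]
    - [0,-3,23,20,0,0,0]
    - [0,0,0,30,0,0,0]
    - [0,0,0,30,0,0,0]

```text
time_s: 6.6
eef_pos: [0.5203, 0.382, 0.0936]
tool_rot: [-180.0, -0.0, -174.9]
ft_force: [1.1, -0.0, -1.4]
finger_gap: 0.0405
finger_force: 22.0
```

>>> step_arm:
  targets:
    - [0,0,0,20,0,0,0]
    - [0,0,0,15,0,0,0]
    - [0,0,0,10,0,0,0]
    - [0,0,0,3,0,0,0]
    - [0,0,0,0,0,0,0]

```text
time_s: 7.1
eef_pos: [0.5211, 0.3809, 0.0479]
tool_rot: [180.0, 0.0, -175.0]
ft_force: [-0.0, -0.1, -2.2]
finger_gap: 0.0406
finger_force: 22.0
```

>>> step_arm:
  targets:
    - [0,0,0,3,0,0,0]
    - [0,0,0,3,0,0,0]
    - [0,0,0,2,0,0,0]
    - [0,0,0,2,0,0,0]
    - [0,0,0,0,0,0,0]

```text
time_s: 7.6
eef_pos: [0.5207, 0.3807, 0.0373]
tool_rot: [-180.0, -0.0, -175.0]
ft_force: [0.2, 0.1, -1.0]
finger_gap: 0.0404
finger_force: 22.0
```

>>> step_arm:
  targets:
    - [0,0,0,1,0,0,0]
    - [0,0,0,0.7,0,0,0]
    - [0,0,0,0.7,0,0,0]
    - [0,0,0,0,0,0,0]

```text
time_s: 8.0
eef_pos: [0.5209, 0.3809, 0.0354]
tool_rot: [180.0, 0.0, -175.0]
ft_force: [-0.3, 0.1, -1.6]
finger_gap: 0.0405
finger_force: 22.0
```

>>> step_arm:
  targets:
    - [0,0,0,0.8,0,0,0]
    - [0,0,0,0.8,0,0,0]
    - [0,0,0,0,0,0,0]

```text
time_s: 8.3
eef_pos: [0.521, 0.3809, 0.0352]
tool_rot: [180.0, 0.0, -175.0]
ft_force: [-3.8, -2.1, 5.8]
finger_gap: 0.0405
finger_force: 22.0
```

Contact with the floor. Release slowly.

>>> step_arm:
  targets:
    - [0.55,0,0,0,0,0,0]
    - [0.7,0,0,0,0,0,0]
    - [0.95,0,0,0,0,0,0]
    - [0.95,0,0,0,0,0,0]
    - [0.95,0,0,0,0,0,0]

```text
time_s: 8.8
eef_pos: [0.5208, 0.3807, 0.0329]
tool_rot: [-180.0, -0.0, -175.0]
ft_force: [-0.4, -0.9, -0.6]
finger_gap: 0.077
finger_force: 0.0
```

>>> step_arm:
  targets:
    - [0.95,0,0,-5,0,0,0]
    - [0.95,0,0,-30,0,0,0]
    - [0.95,0,0,-45,0,0,0]
    - [0.95,0,0,-45,0,0,0]
    - [0.95,0,0,-45,0,0,0]

```text
time_s: 9.3
eef_pos: [0.5206, 0.3807, 0.2054]
tool_rot: [-180.0, -0.0, -175.0]
ft_force: [1.2, 0.0, -0.1]
finger_gap: 0.0833
finger_force: 0.0
```

>>> step_arm:
  targets:
    - [0.95,6.5,-45,0,0,0,0]
    - [0.5,6.5,-45,0,0,0,0]
    - [0,6.5,-45,0,0,0,0]
    - [0,6.5,-45,0,0,0,0]
    - [0,6.5,-45,0,0,0,0]
  force: 10

```text
time_s: 9.8
eef_pos: [0.5077, 0.1522, 0.2039]
tool_rot: [-180.0, 0.0, -175.0]
ft_force: [0.1, -0.1, -0.3]
finger_gap: 0.0549
finger_force: 0.0
```

>>> step_arm:
  targets:
    - [0,6.5,-45,0,0,0,0]
    - [0,6.5,-45,0,0,0,0]
    - [0,0,0,0,0,0,0]
    - [0,0,0,0,0,0,0]

```text
time_s: 10.2
eef_pos: [0.503, 0.0625, 0.204]
tool_rot: [180.0, 0.0, -175.2]
ft_force: [-0.1, 0.6, -0.6]
finger_gap: 0.0231
finger_force: 0.0
```

```bash
cat > win.py <<'E'
from h import *
def warp(n,Y=np.deg2rad(4.95),c=(.502,.060),s=None):
    "top view of console window, 4 px/mm; col=console x from -70..70, row=y from -40 down to -100"
    s=s or read_state();im,d=grab_frame(n);K,T=cam(n,s);Ti=np.linalg.inv(T)
    ex=np.array([np.cos(Y),np.sin(Y)]);ey=np.array([-ex[1],ex[0]])
    def pr(x,y):
        w=np.r_[np.array(c)+ex*x+ey*(y-.04),.084,1];p=K@(Ti@w)[:3];return p[:2]/p[2]
    src=np.float32([pr(-.08,-.03),pr(.08,-.03),pr(.08,-.11),pr(-.08,-.11)])
    return cv2.warpPerspective(im,cv2.getPerspectiveTransform(src,np.float32([[0,0],[640,0],[640,320],[0,320]])),(640,320)),im,d,K,T
E
python3 - <<'E'
from win import *
np.set_printoptions(precision=4,suppress=True)
s=read_state();print(s["time_s"],s["eef_pos"],s["tool_rot"],s["finger_gap"])
w,im,d,K,T=warp("wrist",s=s);P=cloud(K,T,d).reshape(-1,3)
Y=np.deg2rad(4.95);e=np.array([np.cos(Y),np.sin(Y)]);f=np.array([-e[1],e[0]]);g=P[:,:2]-[.502,.06];cx=g@e;cy=g@f
m=(abs(cx)<.045)&(abs(cy)<.015)&(P[:,2]>.082)&(P[:,2]<.11);print("wheel",m.sum(),np.percentile(np.c_[cx,cy,P[:,2]][m],[1,50,99],axis=0))
c,_,_,_,_=warp("side");si,_=grab_frame("side")
cv2.imwrite("pics/win.png",np.hstack([np.vstack([cv2.resize(w,(480,240)),cv2.resize(c,(480,240))]),np.vstack([cv2.resize(im,(320,240)),cv2.resize(si[50:260,140:400],(320,240))])]))
print("time",read_state()["time_s"])
E
```

```text
10.2 [0.503  0.0625 0.204 ] [ 179.9721    0.0407 -175.1537] 0.0230974406295534
wheel 920 [[-0.0298 -0.0078  0.0821]
 [-0.0044  0.0001  0.0918]
 [ 0.0293  0.0081  0.0957]]
time 10.35
```

View pics/win.png

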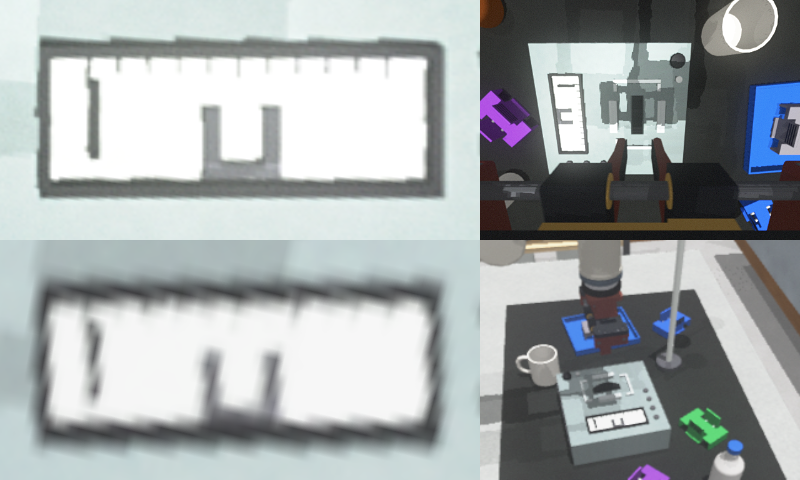

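Window: pointer at column 94, fork arms at 211 and 271 (centre 241) at 3 px/mm, so the pointer needs +49 mm, i.e. about 61 mm of rim travel. The wheel is exposed, and the cover stands upright in the tray (790,130).

>>> step_arm:
  targets:
    - [0,10,-2.4,30,0,0,0]
    - [0,0,0,40,0,0,0]
    - [0,0,0,25,0,0,0]
    - [0,0,0,9,0,0,0]
    - [0,0,0,0,0,0,0]

```text
time_s: 10.85
eef_pos: [0.4924, 0.0608, 0.0984]
tool_rot: [180.0, -0.2, -174.9]
ft_force: [0.1, 0.2, 0.2]
finger_gap: 0.0005
finger_force: 0.0
```

>>> step_arm:
  targets:
    - [0,0,0,3,0,0,0]
    - [0,0,0,1,0,0,0]
    - [0,0,0,1,0,0,0]
    - [0,0,0,0,0,0,0]

```text
time_s: 11.25
eef_pos: [0.4936, 0.0598, 0.0954]
tool_rot: [-180.0, 0.1, -175.0]
ft_force: [0.3, -0.4, 0.2]
finger_gap: -0.0001
finger_force: 0.0
```

>>> step_arm:
  targets:
    - [0,0,0,1,0,0,0]
    - [0,0,0,0.5,0,0,0]
    - [0,0,0,0,0,0,0]

```text
time_s: 11.55
eef_pos: [0.4936, 0.0598, 0.0941]
tool_rot: [-180.0, 0.1, -175.0]
ft_force: [-0.1, 0.3, 4.9]
finger_gap: 0.001
finger_force: 2.4
```

>>> step_arm:
  targets:
    - [0,0,0,0.5,0,0,0]
    - [0,0,0,0.3,0,0,0]
    - [0,0,0,0,0,0,0]

```text
time_s: 11.85
eef_pos: [0.4939, 0.0598, 0.094]
tool_rot: [-180.0, 0.2, -175.0]
ft_force: [-2.0, 0.3, 7.6]
finger_gap: 0.0007
finger_force: 3.9
```

>>> step_arm:
  targets:
    - [0,-3,0,-0.3,0,0,0]
    - [0,-5,0,0,0,0,0]
    - [0,-5,0,0,0,0,0]
    - [0,-4,0,0,0,0,0]
    - [0,0,0,0,0,0,0]

```text
time_s: 12.35
eef_pos: [0.5113, 0.0613, 0.0941]
tool_rot: [-180.0, 0.2, -175.0]
ft_force: [1.7, 0.2, 6.6]
finger_gap: 0.0005
finger_force: 3.2
```

```bash
cat > pt.py <<'E'
from win import *
w=warp("wrist")[0];g=cv2.cvtColor(w,6)
# rows: pointer band y -57..-70 -> pixel (y+30)*4 ; arms lower
import sys
for lab,(a,b) in {"upper":(112,140),"lower":(190,205)}.items():
    p=g[a:b,75:560].mean(0);m=p<170;n,l,st,c=cv2.connectedComponentsWithStats(m[None].astype(np.uint8))
    print(lab,[(round((c[i][0]+75)/4-80,1),int(st[i][4])) for i in range(1,n)])
cv2.imwrite("w.png",w);print(read_state()["eef_pos"],read_state()["time_s"])
E
python3 pt.py
```

```text
upper [(np.float64(-34.2), 19), (np.float64(56.5), 27)]
lower [(np.float64(-34.2), 17), (np.float64(-9.5), 27), (np.float64(10.1), 28), (np.float64(56.5), 27)]
[0.51130426 0.06131552 0.09410517] 12.4
```

Stroke worked: pointer at -34.2 mm, fork centre +0.3 mm. Two more full strokes, then a check.

>>> step_arm:
  targets:
    - [0,0,0,-8,0,0,0]
    - [0,17,0,0,0,0,0]
    - [0,0,0,0,0,0,0]
    - [0,0,0,6.5,0,0,0]
    - [0,0,0,1.5,0,0,0]

```text
time_s: 12.9
eef_pos: [0.4942, 0.0599, 0.0939]
tool_rot: [-180.0, 0.2, -175.0]
ft_force: [-1.6, 1.0, 12.4]
finger_gap: 0.0008
finger_force: 6.2
```

>>> step_arm:
  targets:
    - [0,0,0,0,0,0,0]
    - [0,-5,0,0,0,0,0]
    - [0,-6,0,0,0,0,0]
    - [0,-6,0,0,0,0,0]
    - [0,0,0,0,0,0,0]

```text
time_s: 13.4
eef_pos: [0.5121, 0.0614, 0.094]
tool_rot: [-180.0, 0.2, -175.0]
ft_force: [1.6, 0.2, 7.9]
finger_gap: 0.0006
finger_force: 3.7
```

>>> step_arm:
  targets:
    - [0,0,0,-8,0,0,0]
    - [0,17,0,0,0,0,0]
    - [0,0,0,0,0,0,0]
    - [0,0,0,6.5,0,0,0]
    - [0,0,0,1.5,0,0,0]

```text
time_s: 13.9
eef_pos: [0.4943, 0.0599, 0.0939]
tool_rot: [-180.0, 0.2, -175.0]
ft_force: [-1.6, 0.8, 13.3]
finger_gap: 0.0004
finger_force: 6.4
```

>>> step_arm:
  targets:
    - [0,0,0,0,0,0,0]
    - [0,-5,0,0,0,0,0]
    - [0,-6,0,0,0,0,0]
    - [0,-6,0,0,0,0,0]
    - [0,0,0,0,0,0,0]

```text
time_s: 14.4
eef_pos: [0.5121, 0.0614, 0.094]
tool_rot: [-180.0, 0.2, -175.0]
ft_force: [1.7, -0.6, 7.6]
finger_gap: 0.0006
finger_force: 3.9
```

```bash
python3 pt.py
```

```text
upper [(np.float64(-5.1), 20), (np.float64(56.9), 24)]
lower [(np.float64(-7.8), 41), (np.float64(10.2), 29), (np.float64(56.9), 24)]
[0.51205653 0.06142204 0.09400554] 14.45
```

>>> step_arm:
  targets:
    - [0,0,0,-8,0,0,0]
    - [0,12,0,0,0,0,0]
    - [0,0,0,0,0,0,0]
    - [0,0,0,6.5,0,0,0]
    - [0,0,0,1.5,0,0,0]

```text
time_s: 14.95
eef_pos: [0.4994, 0.0603, 0.0939]
tool_rot: [-180.0, 0.2, -175.0]
ft_force: [-0.5, -0.2, 12.8]
finger_gap: 0.0003
finger_force: 6.6
```

>>> step_arm:
  targets:
    - [0,0,0,0,0,0,0]
    - [0,-3,0,0,0,0,0]
    - [0,-3.4,0,0,0,0,0]
    - [0,0,0,0,0,0,0]
    - [0,0,0,0,0,0,0]

```text
time_s: 15.45
eef_pos: [0.5061, 0.0609, 0.0941]
tool_rot: [-180.0, 0.2, -175.0]
ft_force: [-0.3, -0.2, 8.3]
finger_gap: 0.0002
finger_force: 4.1
```

>>> step_arm:
  targets:
    - [0,0,0,-5,0,0,0]
    - [0,0,0,-25,0,0,0]
    - [0,0,0,-45,0,0,0]
    - [0,0,0,-45,0,0,0]
    - [0,0,0,0,0,0,0]

```text
time_s: 15.95
eef_pos: [0.5068, 0.0609, 0.2195]
tool_rot: [-180.0, 0.6, -175.0]
ft_force: [-0.1, 0.3, 0.2]
finger_gap: 0.0003
finger_force: 0.0
```

```bash
python3 pt.py
python3 - <<'E'
from h import *
a,_=grab_frame("scene");b,_=grab_frame("side");w=cv2.imread("w.png")
cv2.imwrite("pics/fin.png",np.vstack([np.hstack([cv2.resize(a,(400,300)),cv2.resize(b,(400,300))]),np.hstack([cv2.resize(w,(400,200)),cv2.resize(a[170:290,330:450],(400,200))])]))
E
```

```text
upper [(np.float64(0.0), 11)]
lower [(np.float64(-9.8), 19), (np.float64(-0.2), 13), (np.float64(9.9), 20)]
[0.50601135 0.0608965  0.21592691] 16.0
```

View pics/fin.png

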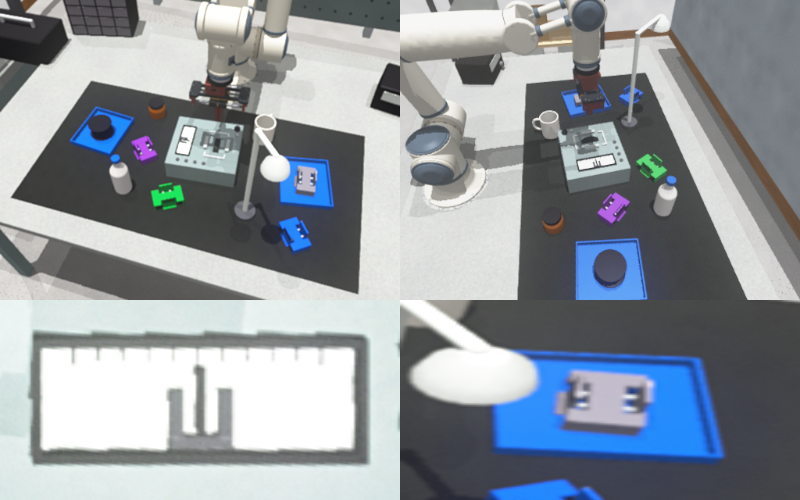

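The pointer (200,400) stands in the middle of the fork gap, the cover (605,400) is upright in the empty tray, and everything else is undisturbed. The gripper is clear of everything.

```bash
python3 -c "
from station import *
print(sign_off())"
```

```text
the job is handed in; nothing more can be done
None
```

The job is handed in at about 16 s: the grey cover stands upright in the empty tray, and the last pictures show the pointer within about 0.2 mm of the middle of the fork gap, with the other objects where they were.

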